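# Square a plate stack and drive the locking pin home

### The job

Using the mallet alone, tap the ragged stack of three steel plates back until all three rest against the rear fence of the squaring jig, then knock the sprung locking pin down with the mallet until its head sits on its bush, so that it locks the plates through their notches. Do not touch the plates or the pin with the gripper, leave the bottle, beaker and timer alone, and at the end set the mallet down on the worktop, clear of the jig.

Things in the scene. Friction and masses are not known exactly. Their poses are not given: they have to be found in the camera images.
- jig: aluminium squaring jig, does not move; origin on the worktop under the plates' home position, +x to the rear fence, y left, z up. Bed: top 20 mm up, x -28 to 52, y -36 to 62 mm. Side guides: inner faces y = -26 and +26 mm, tops 34 and 30 mm up. A plate is home when its origin is at x = 0 here; its front end is then at x = -40 mm, sticking out 12 mm before the bed over free worktop
- fence (a point): foot of the jig's rear fence: its front face is at x = 40 mm in the jig's frame, this point is on the bed's top at y = 0; the fence's top is 36 mm above the worktop; axes as the jig's
- bush (a point): centre of the top of the brass bush (17 mm diameter, 56 mm above the worktop; x = 10, y = 19 mm in the jig's frame) in which the pin slides down. The bracket that carries it spans x -3 to 23, y 10 to 60 mm, top 50 mm up, underside of its arm over the plates 38 mm up
- plate_0: bottom one of three equal steel plates stacked flat on the jig's bed, 80 x 50 x 3 mm, 80 g, long side along the jig's x, notch 13 mm wide and 13 mm deep in the left long edge, centred 10 mm ahead of its centre; origin at the centre of its underside, x to the fence. The plates begin 6 to 22 mm in front of the fence, all differently
- plate_1: middle plate, as plate_0, lying on it
- plate_2: top plate, as plate_0, lying on plate_1; the top of the stack is 29 mm above the worktop
- pin (a joint): travel of the vertical steel locking pin (shank 8 mm, head 18 mm diameter and 7 mm thick): 0 = up, tip 2 mm above the stack; 0.012 m = home, head on the bush. Sprung and gripped by friction of about 40 N: too stiff to press with the mallet, which twists in the grip; each blow drives it some mm and it stays there. A plate short of the fence stops it
- pin_top (a point): centre of the upper face of the pin's head, 75 mm above the worktop when the pin is up, 63 mm when it is home
- mallet: small two-faced mallet, about 0.4 kg, standing on one face; origin at the centre of that lower face. Head: upright cylinder 44 mm in diameter and 60 mm high with white nylon faces. Handle: black bar 14 mm wide (along its y) and 20 mm high, running level along its -x from the head to x = -130 mm, axis 30 mm above the face
- mallet_grip (a point): point on the axis of the mallet's handle, 70 mm from the axis of the head, 30 mm above the lower face; axes as the mallet's
- bottle: brown bottle with black cap, 45 mm diameter, 90 mm high, bystander; origin at the centre of its underside
- beaker: clear beaker, 54 mm diameter, 70 mm high, bystander; origin at the centre of its underside
- timer: white bench timer, 44 x 64 x 56 mm, bystander; origin at the centre of its underside

How it is judged:
On the way, in this order (a step that is already met when the one before it is completed fails the run):
1. all three plates tapped back to the fence (within 2.5 mm) while the pin is still up (x of each of plate_0, plate_1, plate_2 in the frame of jig above -0.0025 m and value of joint pin below 0.004 m), for 0.2 s.
2. the pin driven home (at least 10.5 of 12 mm) (value of joint pin above 0.0105 m), for 0.2 s.
At the end, for the whole second after the job is handed in: The pin is at least 10.5 of its 12 mm down, all three plates are within 3 mm of the rear fence, and the mallet is at rest on the worktop (standing or lying, the middle of its handle under 50 mm high), not touching the jig, its head more than 80 mm from the pin (value of joint pin above 0.0105 m and x of each of plate_0, plate_1, plate_2 in the frame of jig above -0.003 m and height (world z) of mallet_grip below 0.05 m and contact force between mallet and jig below 0.1 N and horizontal distance between mallet and pin_top above 0.08 m and linear speed of mallet below 0.02 m/s).
It fails at once if the gripper or arm touches a plate or the pin (contact force between any of the arm, the fingers and plate_0 above 0.5 N or contact force between any of the arm, the fingers and plate_1 above 0.5 N or contact force between any of the arm, the fingers and plate_2 above 0.5 N or contact force between any of the arm, the fingers and pin above 0.5 N).
It fails at once if a bystander is moved by more than 20 mm or tipped (distance of any of bottle, beaker, timer from where it was at the start of the episode above 0.02 m or angle between any of bottle, beaker's own z axis and vertical above 0.3 rad).
It also fails if it takes over 72 s, if anything falls off the work surface, if the arm or the gripper's body presses on something with over 40 N, if the wrist force passes 120 N, or if a joint passes its speed limit or range.

### The arm

A 6-joint arm with a two-finger parallel gripper is mounted at the origin on a cart in front of the work surface, level with it; the furniture and walls round the work are solid. World frame = base frame: x ahead of the robot, y to its left, z up, the work surface at z = 0. Lengths are in m, angles in rad, forces in N, time in s.
With the tool pointing down it reaches from about 0.35 to 0.775 m from the base axis. Payload 5.5 kg.
Tool frame: the origin (TCP) lies on the centre line of the jaws, within the pads' length; the fingertips stand 17 mm ahead of it and the grasp point (between the pads) lies 2 mm behind it; z points along the fingers, y is the line along which they close (so a half turn about z gives the same grasp; the last joint's range is limited). The gripper opens to 85 mm and grips with 20 to 120 N. Pads are 22 mm wide; open, the fingers measure 114 mm over their backs; the gripper's body (76 mm by 85 mm) begins 54 mm behind the grasp point. The pads swing forward as they close: fully open they stand 13 mm farther back than shut.
Start: joints at [1.055, 0.313, 0.046, 1.304, 0, 1.431], TCP at [0.211, 0.535, 0.248] pointing down, gripper open.
Joint ranges: [-2.76, 2.76], [-0.86, 1.69], [-1.03, 1.26], [-2.2, 2.34], [-1.47, 1.5], [-3.14, 3.14]. Speed limits (rad/s): [2.57, 2.57, 3.14, 3.14, 3.14, 3.14].

### API

Orientations are given as a unit quaternion [x, y, z, w].
In Python, from bench import r gives the robot as it stands.
- The arm moves only by the tool servo_tool, never from a script. Its argument "targets" is a list of rows, each a list of 6 numbers: the shift along the tool's x, y, z as a fraction of full scale, then the turn, a rotation vector about the tool's x, y, z as a fraction of full scale. A call has 1 to 12 rows; each row is the pose to reach, as a shift and turn from the pose commanded when the call began, along the tool's axes at that moment; what a row does not reach only later rows make up. Full scale, the value 1, is 0.3 m for a shift and 120 degrees for a turn. A row lasts 1/8 s, in which the tool goes at most 62.5 mm and 10.7 degrees, less where a joint would pass 70% of its speed; a pose out of reach is approached as far as the arm can. A call with a number of a shift or a turn outside -1 to 1 is refused whole. A call with a gripper value outside its range is refused whole. "claw" is the opening, from -1 (shut) to 1 (fully open), set as the call begins (left out, the last holds). The fingers move at their own pace and stop on an object; "grip_force" is the grip in N (left out, the last holds). Time passes only in rows, so rows that repeat a pose let the fingers close. It gives the time, the measured TCP pose, the force, the opening and the grip force at its end, in the units of the state.
- r.sense(): the state, without advancing time (a new reading comes with each control period).
- r.camera(name): name is "side" or "top" or "wrist"; returns a dict with "img" (384x512x3 uint8, red, green, blue), "fovy" (degrees; the focal length in pixels is half the picture's height over the tangent of half this angle, whatever the lens; pixels are square), "cx", "cy" (the principal point, pixels), "dist" ([k1, k2, p1, p2, k3] as OpenCV has them; the pictures are not rectified), "xyz" and "rotation" of the camera in the world; the wrist camera has in their place "hand_eye" (4x4, takes a point from camera to tool coordinates, whose origin is the TCP and whose axes are the flange's). Camera axes: x right, y down, z forward; pixel columns grow to the right and rows downward; lengths in m; the calibration is good to about 2 mm. A picture is of the moment at which its call begins: read the wrist's pose just before it. There is no depth.
- r.finish_job(): hands the job in; it is judged then, once.
Trained networks look in a picture, given as the dict that the camera call returned (one of the last four; its "shot" number tells which), for a name from the list of things; names that differ only in an ending like _2 or _b are one class to them, and where a whole thing is asked for, a point or a joint stands for the part that bears it (a point fixed in the world has none). Each returns a list of dicts, best first, with "score" (0 to 1); they miss things now and then, are a little off and sometimes report something else, mostly with a low value. They report only what shows in the picture. A call takes as long as a camera call.
- r.recognise(picture, name): "xy" ([column, row] in pixels, amid what is visible of it).
The state is a dict: "time": time; "qpos": joint angles; "qvel": joint speeds; "joint_torque": joint torques, N m; "position": TCP position; "tool_rot": TCP orientation; "wrist_force": force on the tool from outside, world axes, zero at the start; "ft_torque": the same for the moment, N m; "width": opening from 0.0 (shut) to 1.0 (fully open); "grasp_force": force on a finger pad.
Only numpy, scipy, OpenCV 4.12 (cv2) and the standard library are available. Lean on these libraries where they do the work, as an engineer would, in place of code of your own. Each camera call takes 0.05 s, during which the arm holds its last target. There are 200 camera calls.

## Working session

There is one attempt and no reset: what is moved stays moved. The work goes in short steps, Python scripts to look and compute and a tool call to move; the robot and the scene stay as the last step left them, time stands still between calls to the robot, and variables do not carry over. Pictures are saved under pics/ and viewed, at most 10 in all, crops included, and the job is handed in when it is done.

Besides the shell and the picture viewer there is one more tool, called as name(argument=value, ...) on one line, values as JSON. servo_tool: Moves the arm, as the interface text tells. Its arguments: {"type":"object","properties":{"targets":{"type":"array","items":{"type":"array","items":{"type":"number"}}},"claw":{"type":"number"},"grip_force":{"type":"number"}},"required":["targets"]}

```bash
ls; mkdir -p pics; cat > h.py <<'E'
import numpy as np,cv2
from scipy.spatial.transform import Rotation as R
from bench import r
def K(p):
    f=p["img"].shape[0]/2/np.tan(np.radians(p["fovy"])/2)
    return np.array([[f,0,p["cx"]],[0,f,p["cy"]],[0,0,1]])
def rot(p):
    q=np.array(p["rotation"]); return q if q.shape==(3,3) else R.from_quat(q).as_matrix()
def onplane(p,uv,z,pose=None):
    M,t=pose or (rot(p),np.array(p["xyz"]))
    n=cv2.undistortPoints(np.array([[uv]],float),K(p),np.array(p["dist"],float))[0,0]
    d=M@np.array([n[0],n[1],1]); return t+d*(z-t[2])/d[2]
def proj(p,X,pose=None):
    M,t=pose or (rot(p),np.array(p["xyz"]))
    Y=(np.atleast_2d(X)-t)@M
    return cv2.projectPoints(Y,np.zeros(3),np.zeros(3),K(p),np.array(p["dist"],float))[0][:,0]
def save(p,n): cv2.imwrite(f"pics/{n}.png",p["img"][:,:,::-1])
def wpose(p,s):
    T=np.eye(4);T[:3,:3]=R.from_quat(s["tool_rot"]).as_matrix();T[:3,3]=s["position"]
    T=T@np.array(p["hand_eye"]); return T[:3,:3],T[:3,3]
E
python3 - <<'E'
from h import *
s=r.sense();print(s)
for c in("top","side"):
    p=r.camera(c);save(p,c+"0");print(c,p["xyz"],rot(p).tolist(),p["fovy"],p["dist"])
    for n in("jig","plate_2","pin","pin_top","bush","fence","mallet","mallet_grip","bottle","beaker","timer"):
        try:print(n,[(np.round(d["xy"]),round(d["score"],2),np.round(onplane(p,d["xy"],{"pin_top":.075,"bush":.056,"mallet":.03,"mallet_grip":.03,"plate_2":.029,"fence":.02}.get(n,.03)),3)) for d in r.recognise(p,n)[:2]])
        except Exception as e:print(n,e)
E
```

```text
pics
{'time': 0.0, 'qpos': array([1.05537659e+00, 3.13997899e-01, 4.49964547e-02, 1.30360041e+00,
       9.35754891e-06, 1.43119565e+00]), 'qvel': array([ 0.00163824, -0.00078674, -0.00094897,  0.0003921 , -0.00040749,
       -0.00107429]), 'joint_torque': array([-4.22994381e-04, -4.80624390e+01,  2.98535943e+01,  1.94518251e-02,
       -1.63560126e-04,  2.42801065e-06]), 'position': array([0.21081683, 0.53445192, 0.24741741]), 'tool_rot': array([ 1.86805561e-01,  9.82396492e-01, -8.53273659e-04, -2.94837171e-04]), 'wrist_force': array([ 0.24303174,  0.06970759, -0.48165585]), 'ft_torque': array([ 0.00218156, -0.01779233,  0.04024571]), 'grasp_force': 0.0, 'width': 0.9987944778532047}
top [0.46632982 0.03455894 1.01741783] [[-0.0015867811571327337, -0.9959179456460578, 0.09024925299245207], [-0.9991273854795959, -0.002187784059012433, -0.04170948555926543], [0.0417366710491722, -0.09023668400959436, -0.9950454216510352]] 50.326739890501905 [-0.04956685  0.          0.          0.          0.        ]
jig [(array([224., 176.]), 0.87, array([0.585, 0.064, 0.03 ]))]
plate_2 [(array([234
[... 1381 characters left out ...]
rray([0.497, 0.009, 0.029]))]
pin [(array([243., 184.]), 0.52, array([0.617, 0.096, 0.03 ]))]
pin_top [(array([244., 181.]), 0.37, array([0.573, 0.054, 0.075]))]
bush [(array([250., 195.]), 0.62, array([0.562, 0.028, 0.056]))]
fence [(array([251., 199.]), 0.76, array([0.594, 0.052, 0.02 ])), (array([243., 183.]), 0.22, array([0.633, 0.11 , 0.02 ]))]
mallet [(array([302., 256.]), 0.9, array([ 0.499, -0.148,  0.03 ]))]
mallet_grip [(array([303., 257.]), 0.86, array([ 0.497, -0.152,  0.03 ]))]
bottle [(array([368., 226.]), 0.9, array([ 0.654, -0.203,  0.03 ]))]
beaker [(array([232., 151.]), 0.66, array([0.722, 0.229, 0.03 ]))]
timer [(array([336., 206.]), 0.92, array([ 0.677, -0.115,  0.03 ]))]
```

```bash
python3 - <<'E'
import cv2
a=cv2.imread("pics/top0.png")[115:260,130:360];cv2.imwrite("pics/t1.png",cv2.resize(a,(800,504),interpolation=cv2.INTER_CUBIC))
a=cv2.imread("pics/side0.png")[130:310,190:400];cv2.imwrite("pics/s1.png",cv2.resize(a,(700,600),interpolation=cv2.INTER_CUBIC))
E
```

```text
(no output)
```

View pics/t1.png

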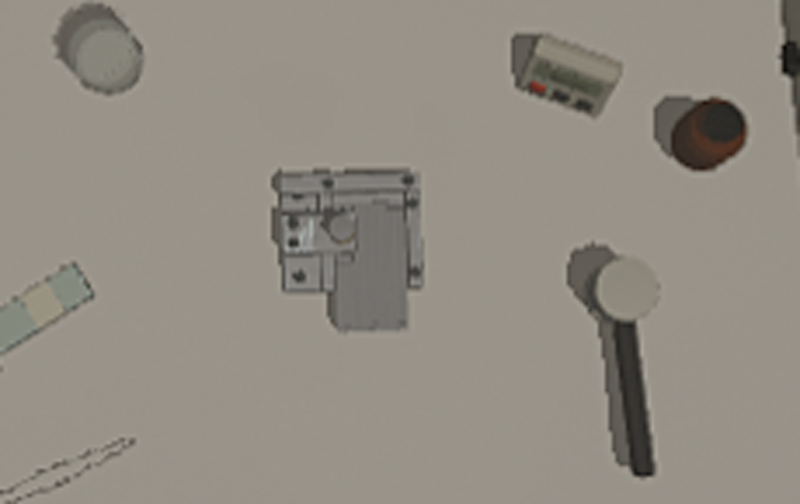

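View pics/s1.png

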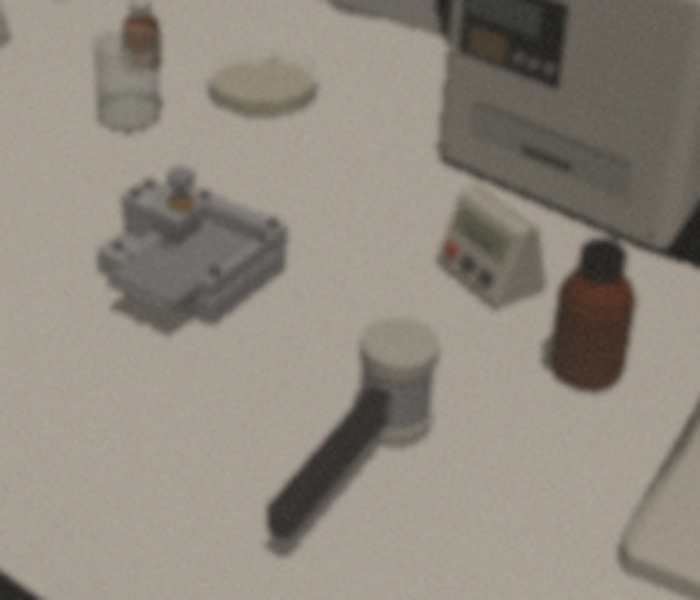

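The top crop shows the jig nearly square to the world, with the pin head at crop (342,228) and the plates sticking out towards the robot. The mallet head is at (627,288) and its handle end at (643,472). The side crop agrees: the mallet is standing upright, and the timer and bottle are beyond it.

```bash
python3 - <<'E'
from h import *
p=r.camera("top")
f=lambda u,v:(130+u/3.478,115+v/3.476)
h=onplane(p,f(627,288),.06);e=onplane(p,f(643,474),.04)
print("head",h,"end",e,np.linalg.norm(h-e),"yaw",np.degrees(np.arctan2(*(h-e)[1::-1])))
pin=onplane(p,f(342,228),.075);print("pin",pin)
for n,uv,z in(("plate FR",(406,328),.029),("plate FL",(333,328),.029),("fence R",(419,172),.036),("fence L",(281,174),.036),("guideR front",(420,288),.034)):print(n,onplane(p,f(*uv),z))
s=r.sense();w=r.camera("wrist");save(w,"w0");print(np.round(w["hand_eye"],3).tolist(),w["fovy"])
E
```

```text
head [ 0.52993736 -0.14023481  0.06      ] end [ 0.40309013 -0.15331236  0.04      ] 0.1290784266294933 yaw 5.886218778427026
pin [0.56878165 0.05307248 0.075     ]
plate FR [0.50395972 0.00928342 0.029     ]
plate FL [0.50394857 0.0599446  0.029     ]
fence R [6.12480410e-01 3.81570653e-04 3.60000000e-02]
fence L [0.61066333 0.09633092 0.036     ]
guideR front [ 5.31517286e-01 -3.06160661e-04  3.40000000e-02]
[[-0.001, -0.944, -0.329, 0.086], [1.0, -0.001, 0.0, 0.0], [-0.001, -0.329, 0.944, -0.128], [0.0, 0.0, 0.0, 1.0]] 65.82346030464825
```

```bash
cat >> h.py <<'E'
def delta(pos,yawdeg,pitch=0,s=None):
    """row for TCP at pos, tool y at world angle 90+yaw (mallet yaw)"""
    s=s or r.sense();A=R.from_quat(s["tool_rot"])
    a=np.radians(yawdeg);B=R.from_matrix(np.array([[-np.cos(a),-np.sin(a),0],[-np.sin(a),np.cos(a),0],[0,0,-1]]).T)
    B=B*R.from_rotvec([0,np.radians(pitch),0])
    d=A.inv().apply(np.array(pos)-s["position"])/.3; w=(A.inv()*B).as_rotvec()/np.radians(120)
    return np.round(d,4).tolist(),np.round(w,4).tolist()
E
python3 - <<'E'
from h import *
print(delta([.36,.26,.25],5.9),delta([.4823,-.1451,.15],5.9))
E
```

```text
([-0.7981, -0.6702, -0.0055], [0.0, 0.0, -0.2286]) ([-1.6729, -1.7767, 0.3277], [0.0, 0.0, -0.2286])
```

servo_tool(targets=[[-0.8,-0.67,0,0,0,-0.229],[-0.8,-0.67,0,0,0,-0.229],[-0.8,-0.67,0,0,0,-0.229],[-0.8,-0.67,0,0,0,-0.229],[-0.8,-0.67,0,0,0,-0.229],[-0.8,-0.67,0,0,0,-0.229]], claw=1)

```text
time: 2.05
position: [0.3621, 0.2569, 0.2485]
tool_rot: [-0.049, 0.999, -0.0, 0.0]
wrist_force: [-0.0, 1.3, -0.2]
width: 0.996
grasp_force: 0.0
```

```bash
python3 - <<'E'
from h import *
print(r.sense()["position"],delta([.45,0,.2],5.9),delta([.4823,-.1451,.15],5.9))
E
```

```text
[0.36214354 0.2568562  0.24854487] ([-0.2077, -0.8806, 0.1622], [-0.0001, 0.0004, -0.0025]) ([-0.2675, -1.3725, 0.3291], [-0.0001, 0.0004, -0.0025])
```

servo_tool(targets=[[-0.2,-0.9,0.1,0,0,0],[-0.2,-0.9,0.1,0,0,0],[-0.2,-0.9,0.1,0,0,0],[-0.2,-0.9,0.1,0,0,0],[-0.2,-0.9,0.1,0,0,0]])

```text
time: 2.68
position: [0.449, -0.0045, 0.218]
tool_rot: [-0.051, 0.999, 0.0, 0.0]
wrist_force: [-0.5, 0.4, -0.1]
width: 1.0
grasp_force: 0.0
```

servo_tool(targets=[[-0.07,-0.47,0.23,0,0,0],[-0.07,-0.47,0.23,0,0,0],[-0.07,-0.47,0.23,0,0,0],[-0.07,-0.47,0.23,0,0,0]])

```text
time: 3.18
position: [0.4837, -0.1415, 0.1478]
tool_rot: [-0.051, 0.999, 0.001, -0.001]
wrist_force: [-0.4, 1.1, 0.1]
width: 0.998
grasp_force: 0.0
```

```bash
python3 - <<'E'
from h import *
s=r.sense();w=r.camera("wrist");save(w,"w1");P=wpose(w,s);print(s["position"],delta([.4823,-.1451,.028],5.9))
for n in("mallet","mallet_grip"):print(n,[(d["xy"],d["score"],onplane(w,d["xy"],.03,P)) for d in r.recognise(w,n)[:2]])
a=np.radians(5.9);ux=np.array([np.cos(a),np.sin(a)]);H=np.array([.53,-.140])
print(proj(w,[[*H,.06],[*(H-.13*ux),.04],[*(H-.022*ux),.04]],P))
E
```

```text
[ 0.48371463 -0.14149754  0.14784272] ([0.0052, -0.0159, 0.402], [0.0007, -0.0006, -0.0])
mallet [([251.5, 224.2], 0.71, array([ 0.51253726, -0.14031544,  0.03      ])), ([431.3, 233.2], 0.66, array([0.5056218 , 0.02947342, 0.03      ]))]
mallet_grip [([254.8, 342.2], 0.7, array([ 0.65196368, -0.12307614,  0.03      ])), ([250.2, 226.1], 0.63, array([ 0.51454756, -0.14130798,  0.03      ]))]
[[249.59703525 258.37061856]
 [248.72725515  94.09253705]
 [249.69828822 224.25144371]]
```

View pics/w1.png

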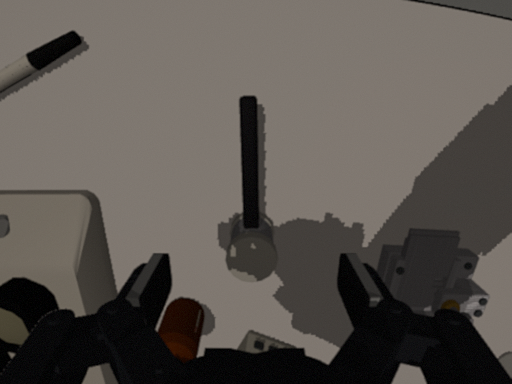

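The wrist view confirms the mallet: face centre near (251,260), handle end at (249,97), both within 2 px of my projection.

servo_tool(targets=[[0.005,-0.014,0.2,0,0,0],[0.005,-0.014,0.35,0,0,0],[0.005,-0.014,0.4,0,0,0],[0.005,-0.014,0.4,0,0,0]])

```text
time: 3.82
position: [0.4826, -0.1439, 0.0295]
tool_rot: [-0.053, 0.999, 0.0, -0.0]
wrist_force: [-0.5, 0.7, 0.6]
width: 1.003
grasp_force: 0.0
```

servo_tool(targets=[[0,0,0,0,0,0],[0,0,0,0,0,0],[0,0,0,0,0,0],[0,0,0,0,0,0],[0,0,0,0,0,0],[0,0,0,0,0,0],[0,0,0,0,0,0],[0,0,0,0,0,0]], claw=-1, grip_force=120)

```text
time: 4.82
position: [0.483, -0.1449, 0.03]
tool_rot: [-0.052, 0.999, -0.0, 0.0]
wrist_force: [-1.3, 1.1, 5.6]
width: 0.142
grasp_force: 117.0
```

```bash
python3 - <<'E'
from h import *
print(delta([.410,-.145,.06],5.9),delta([.410,.0345,.06],.5),delta([.410,.0345,.036],.5))
E
```

```text
([0.2419, 0.0249, -0.1002], [-0.0, 0.0005, 0.0004]) ([0.1799, 0.6201, -0.1002], [-0.0, 0.0005, 0.0454]) ([0.18, 0.6201, -0.0202], [-0.0, 0.0005, 0.0454])
```

servo_tool(targets=[[0.05,0,-0.1,0,0,0],[0.24,0.03,-0.1,0,0,0],[0.22,0.2,-0.1,0,0,0.02],[0.2,0.4,-0.1,0,0,0.045],[0.18,0.6,-0.1,0,0,0.045],[0.18,0.62,-0.1,0,0,0.045],[0.18,0.62,-0.1,0,0,0.045]])

```text
time: 5.7
position: [0.4091, 0.0349, 0.059]
tool_rot: [-0.006, 1.0, -0.0, -0.0]
wrist_force: [0.1, -0.4, -3.1]
width: 0.139
grasp_force: 118.3
```

```bash
python3 - <<'E'
from h import *
s=r.sense();print(s["position"],delta([.410,.0345,.036],.5))
w=r.camera("wrist");save(w,"w2");P=wpose(w,s)
O=np.array([.5588,.0343]);a=np.radians(.5);M=np.array([[np.cos(a),-np.sin(a)],[np.sin(a),np.cos(a)]])
J=lambda x,y,z:[*(O+M@[x/1e3,y/1e3]),z/1e3]
pts=[J(40,-26,36),J(40,26,36),J(10,19,75),J(-40,-25,29),J(-40,25,29),J(-28,-36,20),J(-28,62,20)]
for q in("top","side"):
    p=r.camera(q);im=cv2.resize(p["img"][:,:,::-1].copy(),None,fx=6,fy=6,interpolation=cv2.INTER_CUBIC)
    for i,(u,v) in enumerate(proj(p,pts)):cv2.circle(im,(int(6*u+3),int(6*v+3)),4,(0,0,255) if i!=2 else (0,255,0),-1)
    u,v=proj(p,pts)[3].astype(int);cv2.imwrite(f"pics/{q}2.png",im[max(0,6*v-300):6*v+200,max(0,6*u-350):6*u+350])
E
```

```text
[0.40914107 0.03489142 0.05900698] ([-0.0029, -0.0013, 0.0767], [-0.0001, -0.0004, 0.0013])
```

View pics/top2.png

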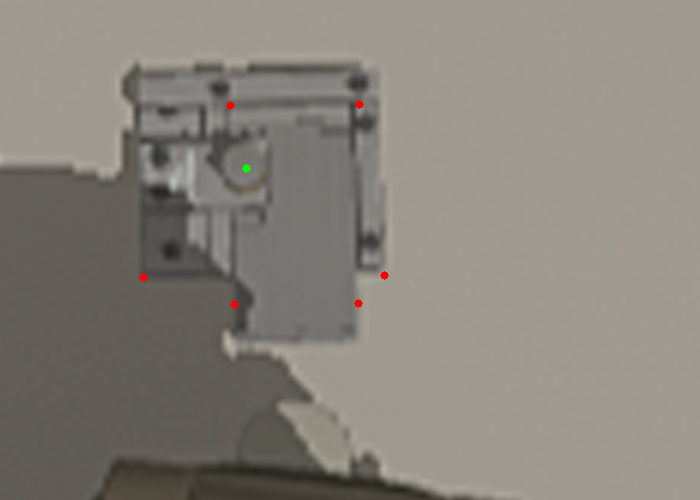

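View pics/side2.png

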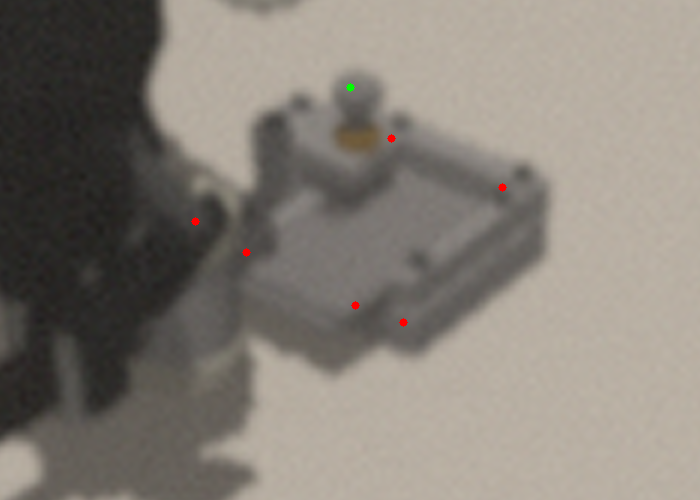

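The red model points land on the jig's fence, bed and guide edges to about 1 mm in both views. The green dot is on the pin head, and the plates stick out past the home line as expected. Next I lower the mallet and push.

servo_tool(targets=[[0,0,0.04,0,0,0],[0,0,0.077,0,0,0],[-0.02,0,0.077,0,0,0],[-0.04,0,0.077,0,0,0],[-0.055,0,0.077,0,0,0],[-0.07,0,0.077,0,0,0],[-0.08,0,0.077,0,0,0],[-0.09,0,0.077,0,0,0],[-0.1,0,0.077,0,0,0],[-0.11,0,0.077,0,0,0],[-0.11,0,0.077,0,0,0]])

```text
time: 7.22
position: [0.4431, 0.0348, 0.0362]
tool_rot: [-0.005, 1.0, 0.0, 0.0]
wrist_force: [0.6, 0.3, -4.2]
width: 0.139
grasp_force: 118.2
```

servo_tool(targets=[[-0.007,0,0,0,0,0],[-0.014,0,0,0,0,0],[-0.018,0,0,0,0,0],[-0.018,0,0,0,0,0]])

```text
time: 7.72
position: [0.448, 0.0349, 0.0361]
tool_rot: [-0.005, 1.0, 0.0, -0.0]
wrist_force: [-1.4, -0.1, -2.7]
width: 0.143
grasp_force: 118.2
```

Contact force is still only the sliding friction, so I go on in 1 mm steps.

servo_tool(targets=[[-0.003,0,0,0,0,0],[-0.006,0,0,0,0,0],[-0.006,0,0,0,0,0]])

```text
time: 8.1
position: [0.45, 0.035, 0.0362]
tool_rot: [-0.005, 1.0, 0.0, 0.0]
wrist_force: [-1.5, 0.7, -2.5]
width: 0.141
grasp_force: 118.2
```

servo_tool(targets=[[-0.003,0,0,0,0,0],[-0.003,0,0,0,0,0]])

```text
time: 8.35
position: [0.451, 0.0349, 0.0362]
tool_rot: [-0.005, 1.0, 0.0, 0.0]
wrist_force: [-1.0, -0.1, -3.5]
width: 0.144
grasp_force: 118.2
```

servo_tool(targets=[[-0.003,0,0,0,0,0],[-0.003,0,0,0,0,0]])

```text
time: 8.6
position: [0.4517, 0.0349, 0.0362]
tool_rot: [-0.005, 1.0, 0.0, 0.0]
wrist_force: [-2.6, 0.4, -3.2]
width: 0.144
grasp_force: 118.3
```

servo_tool(targets=[[-0.002,0,0,0,0,0],[-0.003,0,0,0,0,0],[-0.003,0,0,0,0,0]])

```text
time: 8.98
position: [0.4524, 0.035, 0.0361]
tool_rot: [-0.005, 1.0, 0.0, -0.0]
wrist_force: [-2.9, -0.2, -2.6]
width: 0.14
grasp_force: 118.3
```

servo_tool(targets=[[-0.002,0,0,0,0,0],[-0.003,0,0,0,0,0],[-0.003,0,0,0,0,0]])

```text
time: 9.35
position: [0.4524, 0.035, 0.036]
tool_rot: [-0.005, 1.0, -0.0, -0.001]
wrist_force: [-5.4, -0.4, -0.3]
width: 0.14
grasp_force: 118.3
```

servo_tool(targets=[[-0.004,0,0,0,0,0],[-0.006,0,0,0,0,0],[-0.006,0,0,0,0,0]])

```text
time: 9.72
position: [0.4525, 0.035, 0.0356]
tool_rot: [-0.005, 1.0, -0.0, -0.003]
wrist_force: [-10.1, -0.3, 1.4]
width: 0.137
grasp_force: 118.7
```

servo_tool(targets=[[-0.004,0,0,0,0,0],[-0.006,0,0,0,0,0],[-0.006,0,0,0,0,0],[-0.006,0,0,0,0,0]])

```text
time: 10.22
position: [0.4526, 0.0351, 0.0353]
tool_rot: [-0.005, 1.0, -0.0, -0.004]
wrist_force: [-12.8, -2.2, 3.6]
width: 0.141
grasp_force: 119.1
```

```bash
python3 - <<'E'
from h import *
s=r.sense();print(s["position"],s["wrist_force"])
p=r.camera("side");im=cv2.resize(p["img"][:,:,::-1].copy(),None,fx=8,fy=8,interpolation=cv2.INTER_CUBIC)
cv2.imwrite("pics/side3.png",im[1300:1900,1600:2300])
E
```

```text
[0.45258293 0.03509559 0.03528654] [-12.82113607  -2.16647146   3.58149045]
```

View pics/side3.png

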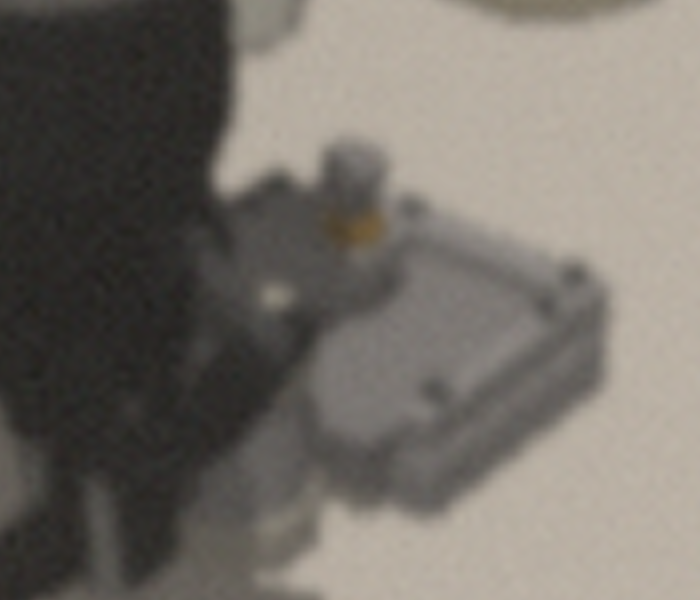

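```bash
python3 - <<'E'
from h import *
print(delta([.43,.035,.036],.5),delta([.43,.035,.165],.5),delta([.530,.053,.155],.5))
E
```

```text
([0.0753, 0.0004, -0.0017], [-0.0001, -0.0038, 0.0003]) ([0.0788, 0.0003, -0.4317], [-0.0001, -0.0038, 0.0003]) ([-0.2554, 0.0572, -0.4011], [-0.0001, -0.0038, 0.0003])
```

servo_tool(targets=[[0.05,0,0,0,0,0],[0.1,0,0,0,0,0],[0.1,0,-0.2,0,0,0],[0.1,0,-0.4,0,0,0],[-0.05,0.04,-0.4,0,0,0],[-0.2,0.057,-0.4,0,0,0],[-0.24,0.057,-0.4,0,0,0],[-0.24,0.057,-0.4,0,0,0],[-0.24,0.057,-0.4,0,0,0]])

```text
time: 11.4
position: [0.5272, 0.0527, 0.1557]
tool_rot: [-0.005, 1.0, 0.0, -0.001]
wrist_force: [-0.1, 0.2, -2.7]
width: 0.141
grasp_force: 118.1
```

```bash
python3 - <<'E'
from h import *
s=r.sense();print(s["position"],delta([.530,.053,.155],.5))
p=r.camera("side");im=cv2.resize(p["img"][:,:,::-1].copy(),None,fx=6,fy=6,interpolation=cv2.INTER_CUBIC)
cv2.imwrite("pics/side4.png",im[700:1300,1150:1850])
E
```

```text
[0.52715476 0.05272394 0.15572955] ([-0.0095, 0.0008, 0.0024], [0.0001, -0.001, 0.0003])
```

View pics/side4.png

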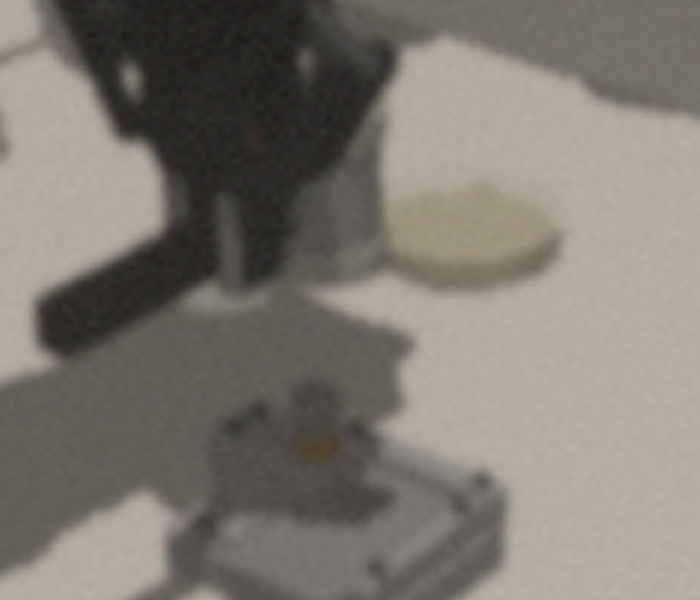

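The mallet head is about 50 mm above the pin, which is upright at (315,400), and the plates are back at the fence. Now the first blow.

servo_tool(targets=[[-0.008,0,0,0,0,0],[-0.008,0,0.19,0,0,0],[-0.008,0,0.1,0,0,0],[-0.008,0,0.1,0,0,0]])

```text
time: 11.95
position: [0.5324, 0.0527, 0.1276]
tool_rot: [-0.005, 1.0, -0.0, 0.002]
wrist_force: [0.8, 0.2, -2.7]
width: 0.139
grasp_force: 119.0
```

servo_tool(targets=[[0,0,0.04,0,0,0],[0,0,0.06,0,0,0],[0,0,0.07,0,0,0],[0,0,0.07,0,0,0]])

```text
time: 12.45
position: [0.5309, 0.0528, 0.1045]
tool_rot: [-0.005, 1.0, 0.0, -0.001]
wrist_force: [-0.5, -0.4, -3.4]
width: 0.138
grasp_force: 119.0
```

servo_tool(targets=[[0,0,0.004,0,0,0],[0,0,0.007,0,0,0],[0,0,0.007,0,0,0]])

```text
time: 12.82
position: [0.5313, 0.0528, 0.1032]
tool_rot: [-0.005, 1.0, 0.0, 0.0]
wrist_force: [0.2, 0.2, -3.8]
width: 0.143
grasp_force: 119.0
```

servo_tool(targets=[[0,0,0.004,0,0,0],[0,0,0.007,0,0,0],[0,0,0.007,0,0,0]])

```text
time: 13.2
position: [0.5312, 0.0528, 0.1009]
tool_rot: [-0.005, 1.0, 0.0, -0.0]
wrist_force: [0.3, -0.9, -3.5]
width: 0.139
grasp_force: 119.0
```

```bash
python3 - <<'E'
from h import *
s=r.sense();print(s["position"],s["wrist_force"])
p=r.camera("side");im=cv2.resize(p["img"][:,:,::-1].copy(),None,fx=8,fy=8,interpolation=cv2.INTER_CUBIC)
cv2.imwrite("pics/side5.png",im[1050:1650,1600:2300])
E
```

```text
[0.5312271  0.05282699 0.10091457] [ 0.29080444 -0.93287981 -3.53402476]
```

View pics/side5.png

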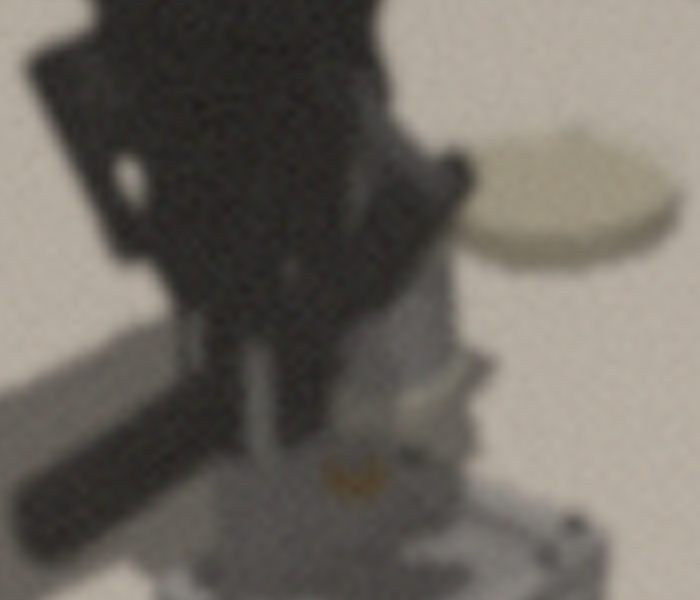

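The head covers the pin, so its height doesn't show. The handle may have twisted a few degrees. I keep probing down.

servo_tool(targets=[[0,0,0.004,0,0,0],[0,0,0.008,0,0,0],[0,0,0.008,0,0,0]])

```text
time: 13.62
position: [0.5312, 0.0528, 0.0985]
tool_rot: [-0.005, 1.0, 0.0, -0.0]
wrist_force: [0.7, -0.3, -3.9]
width: 0.14
grasp_force: 119.0
```

servo_tool(targets=[[0,0,0.004,0,0,0],[0,0,0.008,0,0,0],[0,0,0.008,0,0,0]])

```text
time: 14.0
position: [0.5314, 0.0528, 0.0971]
tool_rot: [-0.005, 1.0, -0.0, 0.0]
wrist_force: [-3.9, -1.3, 4.3]
width: 0.14
grasp_force: 120.4
```

servo_tool(targets=[[0,0,-0.19,0,0,0],[0,0,-0.19,0,0,0],[0,0,0.018,0,0,0],[0,0,-0.1,0,0,0],[0,0,-0.15,0,0,0],[0,0,-0.15,0,0,0]])

```text
time: 14.75
position: [0.5331, 0.0527, 0.1428]
tool_rot: [-0.005, 1.0, -0.0, 0.002]
wrist_force: [0.3, -0.3, -2.5]
width: 0.141
grasp_force: 120.5
```

```bash
python3 - <<'E'
from h import *
s=r.sense();print(s["position"],s["wrist_force"])
p=r.camera("side");q=cv2.imread("pics/side0.png")[:,:,::-1]
for n in("pin","pin_top","mallet"):print(n,[(d["xy"],d["score"]) for d in r.recognise(p,n)[:2]])
f=lambda a:cv2.resize(np.ascontiguousarray(a[150:235,190:300,::-1]),None,fx=3.6,fy=7,interpolation=cv2.INTER_CUBIC)
cv2.imwrite("pics/cmp6.png",np.hstack([f(q),f(p["img"])]))
E
```

```text
[0.53314193 0.05270827 0.14276214] [ 0.30494967 -0.25876348 -2.53620335]
pin []
pin_top []
mallet [([224.6, 164.2], 0.72), ([244.7, 196.5], 0.65)]
```

View pics/cmp6.png

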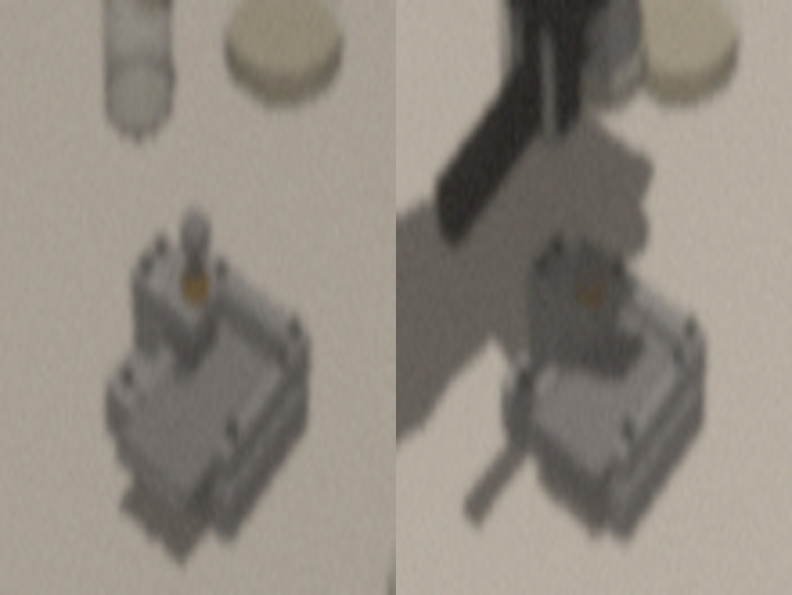

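In this before/after comparison the plates are tucked in and the pin head (right half, about (590,260)) has sunk to the bush. One more blow to be sure, then I'll probe.

servo_tool(targets=[[0,0,-0.03,0,0,0],[0,0,-0.03,0,0,0],[0,0,0.175,0,0,0],[0,0,0.1,0,0,0],[0,0,0.13,0,0,0],[0,0,0.13,0,0,0]])

```text
time: 15.7
position: [0.5314, 0.0528, 0.1016]
tool_rot: [-0.005, 1.0, 0.0, 0.0]
wrist_force: [-0.4, -0.2, -3.7]
width: 0.137
grasp_force: 122.4
```

servo_tool(targets=[[0,0,0.01,0,0,0],[0,0,0.02,0,0,0],[0,0,0.025,0,0,0],[0,0,0.025,0,0,0]])

```text
time: 16.2
position: [0.5312, 0.0528, 0.0945]
tool_rot: [-0.005, 1.0, 0.0, -0.0]
wrist_force: [0.5, 0.2, -2.7]
width: 0.142
grasp_force: 122.4
```

servo_tool(targets=[[0,0,0.003,0,0,0],[0,0,0.006,0,0,0],[0,0,0.006,0,0,0]])

```text
time: 16.58
position: [0.5312, 0.0528, 0.0928]
tool_rot: [-0.005, 1.0, 0.0, -0.0]
wrist_force: [-0.0, -0.2, -2.7]
width: 0.14
grasp_force: 122.4
```

servo_tool(targets=[[0,0,0.003,0,0,0],[0,0,0.006,0,0,0],[0,0,0.006,0,0,0]])

```text
time: 16.95
position: [0.5312, 0.0528, 0.091]
tool_rot: [-0.005, 1.0, 0.0, -0.0]
wrist_force: [0.3, -0.3, -2.6]
width: 0.139
grasp_force: 122.4
```

servo_tool(targets=[[0,0,-0.2,0,0,0],[0.1,-0.1,-0.2,0,0,0],[0.16,-0.3,-0.2,0,0,0],[0.16,-0.5,-0.2,0,0,0],[0.16,-0.66,-0.2,0,0,0],[0.16,-0.66,-0.05,0,0,0],[0.16,-0.66,-0.05,0,0,0]])

```text
time: 17.82
position: [0.4822, -0.1451, 0.1033]
tool_rot: [-0.004, 1.0, 0.002, -0.003]
wrist_force: [-0.5, 0.6, -3.6]
width: 0.14
grasp_force: 122.1
```

```bash
python3 - <<'E'
from h import *
s=r.sense();print(s["position"])
p=r.camera("side");q=cv2.imread("pics/side0.png")[:,:,::-1]
for n in("pin","pin_top","bush","plate_2"):print(n,[(d["xy"],d["score"]) for d in r.recognise(p,n)[:2]])
O=np.array([.5605,.0343]);Z=np.arange(.050,.08,.003)
for z,(u,v) in zip(Z,proj(p,[[.5705,.0533,z] for z in Z])):print(round(z,3),round(u,1),round(v,1))
t=r.camera("top")
f=lambda a:cv2.resize(np.ascontiguousarray(a[165:225,215:275,::-1]),None,fx=6.6,fy=6.6,interpolation=cv2.INTER_CUBIC)
cv2.imwrite("pics/cmp7.png",np.hstack([f(q),f(p["img"])]))
E
```

```text
[ 0.48218551 -0.14506583  0.10334902]
pin [([241.1, 189.6], 0.38)]
pin_top [([242.4, 185.7], 0.46)]
bush [([243.3, 202.9], 0.93)]
plate_2 [([248.9, 204.2], 0.75)]
0.05 243.4 191.7
0.053 243.4 190.5
0.056 243.3 189.4
0.059 243.3 188.2
0.062 243.3 187.0
0.065 243.2 185.8
0.068 243.2 184.6
0.071 243.2 183.4
0.074 243.1 182.2
0.077 243.1 181.0
```

View pics/cmp7.png

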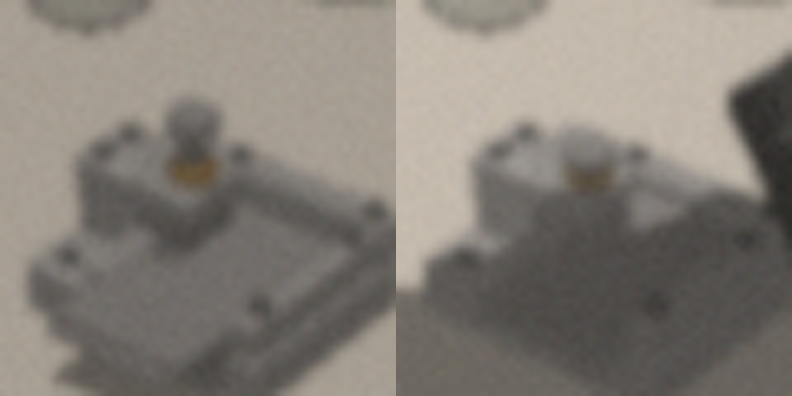

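The pin head has dropped about 4 px, or roughly 10–12 mm, so it is home or very nearly. I'll stand the mallet down to square it in the grip, strike once more and probe the height.

servo_tool(targets=[[0,0,0.15,0,0,0],[0,0,0.235,0,0,0],[0,0,0.24,0,0,0],[0,0,0.24,0,0,0]])

```text
time: 18.62
position: [0.4862, -0.1458, 0.0354]
tool_rot: [-0.005, 1.0, -0.0, 0.001]
wrist_force: [0.6, -0.4, -4.0]
width: 0.143
grasp_force: 122.3
```

servo_tool(targets=[[0,0,0,0,0,0],[0,0,0,0,0,0],[0,0,0,0,0,0],[0,0,0,0,0,0]], claw=-0.2)

```text
time: 19.12
position: [0.4854, -0.1458, 0.0344]
tool_rot: [-0.005, 1.0, -0.0, 0.0]
wrist_force: [-0.3, 0.3, -0.8]
width: 0.4
grasp_force: 0.0
```

```bash
python3 - <<'E'
from h import *
s=r.sense();print(s["position"],s["width"],s["wrist_force"])
p=r.camera("side")
print([(d["xy"],d["score"],onplane(p,d["xy"],.03)) for d in r.recognise(p,"mallet")[:2]])
t=r.camera("top")
for c,n in((p,"side"),(t,"top")):
    q=cv2.cvtColor(cv2.imread(f"pics/{n}0.png"),cv2.COLOR_BGR2GRAY);g=cv2.cvtColor(c["img"],cv2.COLOR_RGB2GRAY)
    if n=="side":print("before",q[172:202,244].tolist(),"\nafter",g[172:202,244].tolist())
E
```

```text
[ 0.48543255 -0.1457994   0.03444431] 0.39957664789860625 [-0.3191586   0.30887526 -0.8451903 ]
[([287.0, 264.8], 0.73, array([ 0.46276579, -0.14242171,  0.03      ]))]
before [161, 159, 159, 159, 156, 158, 154, 146, 127, 116, 111, 107, 99, 88, 77, 76, 74, 75, 84, 87, 88, 99, 105, 110, 95, 87, 83, 73, 72, 75] 
after [190, 189, 188, 186, 187, 190, 188, 187, 188, 187, 186, 181, 160, 144, 134, 130, 125, 116, 103, 94, 101, 113, 126, 122, 114, 101, 92, 84, 81, 79]
```

servo_tool(targets=[[0,0,0.014,0,0,0],[0,0,0.014,0,0,0]])

```text
time: 19.52
position: [0.4848, -0.1455, 0.0294]
tool_rot: [-0.005, 1.0, 0.0, -0.0]
wrist_force: [-0.2, 0.3, 0.1]
width: 0.398
grasp_force: 0.0
```

servo_tool(targets=[[0,0,0,0,0,0],[0,0,0,0,0,0],[0,0,0,0,0,0],[0,0,0,0,0,0],[0,0,0,0,0,0]], claw=-1, grip_force=120)

```text
time: 20.15
position: [0.4853, -0.1457, 0.03]
tool_rot: [-0.005, 1.0, -0.0, 0.0]
wrist_force: [-0.2, 0.1, 2.4]
width: 0.141
grasp_force: 116.5
```

```bash
python3 - <<'E'
from h import *
print(r.sense()["position"],delta([.531,.053,.145],.5))
E
```

```text
[ 0.48525896 -0.14568342  0.03000009] ([-0.1589, 0.6608, -0.3833], [-0.0, 0.0001, 0.0004])
```

servo_tool(targets=[[0,0,-0.2,0,0,0],[0,0.1,-0.384,0,0,0],[-0.05,0.3,-0.384,0,0,0],[-0.12,0.5,-0.384,0,0,0],[-0.16,0.66,-0.384,0,0,0],[-0.16,0.66,-0.384,0,0,0],[-0.16,0.66,-0.384,0,0,0],[-0.16,0.66,-0.19,0,0,0],[-0.16,0.66,-0.3,0,0,0],[-0.16,0.66,-0.3,0,0,0]])

```text
time: 21.4
position: [0.5325, 0.0512, 0.121]
tool_rot: [-0.004, 1.0, -0.0, 0.002]
wrist_force: [1.3, 0.3, -2.6]
width: 0.142
grasp_force: 127.3
```

servo_tool(targets=[[0,0,0.04,0,0,0],[0,0,0.07,0,0,0],[0,0,0.078,0,0,0],[0,0,0.078,0,0,0]])

```text
time: 21.9
position: [0.5309, 0.0528, 0.0958]
tool_rot: [-0.005, 1.0, 0.0, -0.001]
wrist_force: [-0.3, -0.9, -2.6]
width: 0.14
grasp_force: 127.3
```

servo_tool(targets=[[0,0,0.003,0,0,0],[0,0,0.005,0,0,0],[0,0,0.005,0,0,0]])

```text
time: 22.28
position: [0.5314, 0.0528, 0.0952]
tool_rot: [-0.005, 1.0, 0.0, 0.0]
wrist_force: [0.5, -0.2, -2.6]
width: 0.139
grasp_force: 127.3
```

servo_tool(targets=[[0,0,-0.2,0,0,0],[0.1,-0.1,-0.2,0,0,0],[0.17,-0.3,-0.2,0,0,0],[0.17,-0.5,-0.2,0,0,0],[0.17,-0.66,-0.2,0,0,0],[0.17,-0.66,0,0,0,0],[0.17,-0.66,0.15,0,0,0],[0.17,-0.66,0.205,0,0,0],[0.17,-0.66,0.205,0,0,0],[0.17,-0.66,0.205,0,0,0]])

```text
time: 23.52
position: [0.4831, -0.146, 0.0345]
tool_rot: [-0.005, 1.0, -0.0, 0.001]
wrist_force: [0.4, 0.2, -3.5]
width: 0.146
grasp_force: 127.0
```

servo_tool(targets=[[0,0,0,0,0,0],[0,0,0,0,0,0],[0,0,0,0,0,0],[0,0,0,0,0,0],[0,0,0,0,0,0],[0,0,0,0,0,0]], claw=0.3)

```text
time: 24.28
position: [0.4821, -0.1457, 0.0334]
tool_rot: [-0.005, 1.0, 0.0, -0.0]
wrist_force: [0.3, 0.3, 1.1]
width: 0.65
grasp_force: 0.0
```

servo_tool(targets=[[0,0,-0.1,0,0,0],[0,0,-0.25,0,0,0],[0,0,-0.4,0,0,0],[0.1,-0.2,-0.5,0,0,0],[0.1,-0.4,-0.5,0,0,0],[0.1,-0.4,-0.5,0,0,0]])

```text
time: 25.02
position: [0.4535, -0.2698, 0.1842]
tool_rot: [-0.002, 1.0, -0.001, 0.001]
wrist_force: [-0.8, 0.7, 0.3]
width: 0.649
grasp_force: 0.0
```

```bash
python3 - <<'E'
from h import *
s=r.sense();print(s["position"],s["time"])
p=r.camera("side");t=r.camera("top");save(t,"top8");save(p,"side8")
for c,n in((p,"side"),(t,"top")):
    for k,z in(("mallet",.03),("pin_top",.063),("bottle",.045),("timer",.03),("beaker",.035)):print(n,k,[(d["xy"],round(d["score"],2),np.round(onplane(c,d["xy"],z),3)) for d in r.recognise(c,k)[:1]])
g=cv2.cvtColor(p["img"],cv2.COLOR_RGB2GRAY);q=cv2.cvtColor(cv2.imread("pics/side0.png"),cv2.COLOR_BGR2GRAY)
for u in(242,243,244,245):print(q[176:194,u].tolist(),g[176:194,u].tolist())
# plate front edge from top, before/after along rows
q=cv2.cvtColor(cv2.imread("pics/top0.png"),cv2.COLOR_BGR2GRAY);g=cv2.cvtColor(t["img"],cv2.COLOR_RGB2GRAY)
for im in(q,g):print(im[190:216,230:244].mean(1).round().tolist())
O=[.5605,.0343];print("home front edges",proj(t,[[.5205,.0343,.029]]),proj(t,[[.5205,.0343,.02]]))
E
```

```text
[ 0.45349912 -0.2698119   0.18421956] 25.025
side mallet [([308.2, 252.6], 0.93, array([ 0.513, -0.153,  0.03 ]))]
side pin_top [([247.1, 184.2], 0.49, array([0.583, 0.053, 0.063]))]
side bottle [([366.1, 222.5], 0.96, array([ 0.643, -0.201,  0.045]))]
side timer [([329.3, 207.2], 0.67, array([ 0.662, -0.107,  0.03 ]))]
side beaker [([228.4, 150.6], 0.72, array([0.713, 0.231, 0.035]))]
top mallet [([310.1, 199.2], 0.76, array([ 0.529, -0.145,  0.03 ]))]
top pin_top [([227.8, 180.7], 0.39, array([0.57 , 0.055, 0.063]))]
top bottle [([334.1, 154.0], 0.65, array([ 0.638, -0.203,  0.045]))]
top timer [([292.0, 138.1], 0.57, array([ 0.68 , -0.102,  0.03 ]))]
top beaker [([157.2, 130.7], 0.91, array([0.695, 0.227, 0.035]))]
[160, 161, 157, 147, 130, 118, 108, 105, 94, 92, 88, 84, 82, 79, 81, 86, 95, 107] [195, 194, 197, 193, 192, 192, 187, 179, 162, 150, 139, 133, 128, 116, 104, 100, 106, 127]
[158, 160, 156, 142, 129, 115, 112, 105, 96, 86, 83, 78, 75, 78, 85, 87, 90, 99] [195, 196, 192, 193, 193, 196, 192, 184, 165, 145, 137, 134, 131, 123, 108, 97, 104, 124]
[156, 158, 154, 146, 127, 116, 111, 107, 99, 88, 77, 76, 74, 75, 84, 87, 88, 99] [192, 193, 194, 192, 194, 195, 193, 185, 169, 150, 139, 133, 131, 121, 108, 101, 105, 120]
[159, 159, 158, 146, 134, 117, 115, 106, 95, 89, 89, 81, 75, 78, 86, 84, 88, 94] [195, 191, 193, 193, 195, 194, 192, 189, 172, 149, 141, 132, 126, 119, 108, 102, 104, 117]
[112.0, 114.0, 114.0, 114.0, 114.0, 114.0, 114.0, 114.0, 114.0, 114.0, 114.0, 114.0, 113.0, 114.0, 114.0, 113.0, 114.0, 112.0, 111.0, 111.0, 138.0, 151.0, 149.0, 148.0, 148.0, 148.0]
[125.0, 124.0, 124.0, 124.0, 124.0, 124.0, 124.0, 124.0, 123.0, 118.0, 112.0, 109.0, 100.0, 104.0, 108.0, 102.0, 100.0, 100.0, 100.0, 100.0, 101.0, 100.0, 101.0, 101.0, 100.0, 100.0]
home front edges [[236.39245392 202.51872703]] [[236.39107983 202.72061433]]
```

Plates are home, the bystanders are unmoved, and the pin reads about 11 mm with no change over the last blow. That is close to the 10.5 mm threshold and there is time left, so I regrip the squared mallet and probe the true pin height.

servo_tool(targets=[[-0.1,0.2,0,0,0,0],[-0.1,0.4,0,0,0,0],[-0.1,0.41,0.2,0,0,0],[-0.1,0.41,0.4,0,0,0],[-0.1,0.41,0.5,0,0,0],[-0.1,0.41,0.515,0,0,0],[-0.1,0.41,0.515,0,0,0]])

```text
time: 26.5
position: [0.4828, -0.1429, 0.0297]
tool_rot: [-0.005, 1.0, -0.0, 0.0]
wrist_force: [-0.6, 0.3, 0.3]
width: 0.649
grasp_force: 0.0
```

servo_tool(targets=[[0,0,0,0,0,0],[0,0,0,0,0,0],[0,0,0,0,0,0],[0,0,0,0,0,0],[0,0,0,0,0,0],[0,0,0,0,0,0],[0,0,0,0,0,0]], claw=-1, grip_force=120)

```text
time: 27.38
position: [0.483, -0.1434, 0.0303]
tool_rot: [-0.005, 1.0, -0.001, 0.001]
wrist_force: [-1.2, -1.4, 6.1]
width: 0.136
grasp_force: 117.0
```

```bash
python3 - <<'E'
from h import *
print(r.sense()["position"],delta([.531,.053,.103],.5))
E
```

```text
[ 0.4829705  -0.14341028  0.03026868] ([-0.1666, 0.6528, -0.2431], [-0.0007, 0.001, 0.0002])
```

servo_tool(targets=[[0,0,-0.2,0,0,0],[0,0.1,-0.35,0,0,0],[-0.05,0.3,-0.35,0,0,0],[-0.12,0.5,-0.35,0,0,0],[-0.165,0.65,-0.35,0,0,0],[-0.165,0.65,-0.3,0,0,0],[-0.165,0.65,-0.25,0,0,0],[-0.165,0.65,-0.225,0,0,0],[-0.165,0.65,-0.225,0,0,0]])

```text
time: 28.5
position: [0.5288, 0.0517, 0.0954]
tool_rot: [-0.004, 1.0, 0.0, -0.001]
wrist_force: [-0.2, 0.4, -3.0]
width: 0.14
grasp_force: 118.3
```

servo_tool(targets=[[0,0,0.005,0,0,0],[0,0,0.008,0,0,0],[0,0,0.008,0,0,0]])

```text
time: 28.88
position: [0.53, 0.0526, 0.0944]
tool_rot: [-0.005, 1.0, 0.0, 0.0]
wrist_force: [1.0, -1.6, -3.8]
width: 0.138
grasp_force: 118.3
```

servo_tool(targets=[[0,0,0.003,0,0,0],[0,0,0.003,0,0,0]])

```text
time: 29.12
position: [0.5298, 0.0529, 0.0932]
tool_rot: [-0.005, 1.0, 0.0, 0.0]
wrist_force: [-0.5, -0.0, -3.8]
width: 0.141
grasp_force: 118.3
```

servo_tool(targets=[[0,0,0.003,0,0,0],[0,0,0.003,0,0,0]])

```text
time: 29.38
position: [0.5298, 0.0528, 0.0929]
tool_rot: [-0.005, 1.0, 0.0, 0.0]
wrist_force: [-2.5, 0.1, 3.4]
width: 0.139
grasp_force: 119.5
```

servo_tool(targets=[[0,0,0.003,0,0,0],[0,0,0.003,0,0,0]])

```text
time: 29.62
position: [0.5298, 0.0528, 0.0926]
tool_rot: [-0.005, 1.0, -0.0, 0.0]
wrist_force: [-5.2, -0.6, 9.3]
width: 0.14
grasp_force: 120.6
```

Contact comes at TCP 0.093, which puts the face at 63 mm, so the pin is home. I set the mallet down and hand in.

servo_tool(targets=[[0,0,-0.2,0,0,0],[0.1,-0.1,-0.2,0,0,0],[0.17,-0.3,-0.2,0,0,0],[0.17,-0.5,-0.2,0,0,0],[0.17,-0.66,-0.2,0,0,0],[0.17,-0.66,0,0,0,0],[0.17,-0.66,0.15,0,0,0],[0.17,-0.66,0.2,0,0,0],[0.17,-0.66,0.2,0,0,0],[0.17,-0.66,0.2,0,0,0]])

```text
time: 30.88
position: [0.4819, -0.146, 0.0323]
tool_rot: [-0.005, 1.0, -0.0, 0.001]
wrist_force: [-0.9, -0.2, -3.5]
width: 0.134
grasp_force: 119.7
```

servo_tool(targets=[[0,0,0,0,0,0],[0,0,0,0,0,0],[0,0,0,0,0,0],[0,0,0,0,0,0],[0,0,0,0,0,0],[0,0,0,0,0,0]], claw=0.3)

```text
time: 31.62
position: [0.4807, -0.1457, 0.0314]
tool_rot: [-0.005, 1.0, 0.0, 0.0]
wrist_force: [0.5, -0.4, -0.3]
width: 0.65
grasp_force: 0.0
```

servo_tool(targets=[[0,0,-0.1,0,0,0],[0,0,-0.25,0,0,0],[0,0,-0.4,0,0,0],[0,0,-0.5,0,0,0],[0,0,-0.5,0,0,0]])

```text
time: 32.25
position: [0.4823, -0.1465, 0.184]
tool_rot: [-0.005, 1.0, -0.001, 0.002]
wrist_force: [0.2, -0.6, -0.0]
width: 0.652
grasp_force: 0.0
```

```bash
python3 - <<'E'
from h import *
s=r.sense();w=r.camera("wrist");P=wpose(w,s);p=r.camera("side")
print(s["position"],[(onplane(w,d["xy"],.03,P),d["score"]) for d in r.recognise(w,"mallet")[:1]],[(onplane(p,d["xy"],.03),d["score"]) for d in r.recognise(p,"mallet")[:1]])
print(r.finish_job())
E
```

```text
[ 0.48230149 -0.14649517  0.18398299] [(array([ 0.52363586, -0.14770618,  0.03      ]), 0.56)] [(array([ 0.50766544, -0.15220344,  0.03      ]), 0.62)]
the job is handed in; nothing more can be done
None
```

I handed the job in at about 32 s of the 72 s allowed, with no verdict returned: by my measurements all three plates are against the fence, the pin is home (head top at 63 mm), and the mallet stands on the worktop well clear of the jig.

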